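# Set the iris lever of a microscope light base to the red mark

### The arm

A 6-joint arm with a two-finger parallel gripper is mounted at the origin on the work surface; the furniture and walls round the work are solid. World frame = base frame: x ahead of the robot, y to its left, z up, the work surface at z = 0. Lengths are in m, angles in degrees, forces in N, time in s.
With the tool pointing down it reaches from about 0.3 to 1 m from the base axis. Payload 5.1 kg.
Tool frame: the origin (TCP) lies at the very end of the fingers, on their centre line; the grasp point (between the pads) lies 19 mm behind it; z points along the fingers, y is the line along which they close (so a half turn about z gives the same grasp; the last joint's range is limited). The gripper opens to 95 mm and grips with 3 to 60 N. Pads are 20 mm wide; open, the fingers measure 119 mm over their backs; the gripper's body (75 mm by 180 mm) begins 59 mm behind the grasp point.
Start: joints at [60.814, 7.093, 94.555, -0, 78.352, -4.733], TCP at [0.269, 0.592, 0.215] pointing down, gripper open.
Joint ranges: [-149.61, 149.61], [-58.7, 133.49], [1.44, 155.28], [-77.14, 257.14], [18.33, 153.61], [-166.67, 166.67]. Speed limits (degrees/s): [147.25, 147.25, 180, 180, 180, 180].

### API

Orientations are given as a 3x3 rotation matrix whose columns are the frame's x, y, z axes.
In Python, from bench import robot, eyes, order gives the robot as it stands.
- The arm moves only by the tool carry_out, never from a script. Its argument "rows" is a list of rows, each an object with "travel": the shift along the tool's x, y, z in cm, a list of three; "roll": the turn about the tool's z in rad. In form: [{"travel": [x, y, z], "roll": roll}, ...]. A call has 1 to 5 rows; each row shifts and turns the commanded pose from where the row before left it, along the tool's axes as they then stand; what a row does not reach is not made up. A row lasts 1/10 s, in which the tool goes at most 50 mm and 8.59 degrees, less where a joint would pass 70% of its speed; a pose out of reach is approached as far as the arm can. A call with a gripper value outside its range is refused whole. "grip" is the opening, from 0 (shut) to 1 (fully open), set as the call begins (left out, the last holds). The fingers move at their own pace and stop on an object; "grip_force" is the grip in N (left out, the last holds). Time passes only in rows, so rows that do not move let the fingers close. It gives the time, the measured TCP pose, the force, the opening and the grip force at its end, in the units of the state.
- robot.observe(): the state, without advancing time (a new reading comes with each control period).
- eyes.get_image(name): name is "side" or "top"; returns a dict with "pixels" (384x512x3 uint8, red, green, blue), "range_z" (384x512 float32, m along the optical axis (not along the pixel's ray), 0 where there is no reading), "fx", "fy", "cx", "cy" (pixels), "cam_to_world" (4x4, takes a point from camera to world coordinates). Camera axes: x right, y down, z forward; pixel columns grow to the right and rows downward; lengths in m; the calibration is good to about 2 mm. A picture is of the moment at which its call begins.
- order.sign_off(): hands the job in; it is judged then, once.
Trained networks look in the newest picture that a camera, given by its name, has taken for a name from the list of things; names that differ only in an ending like _2 or _b are one class to them, and where a whole thing is asked for, a point or a joint stands for the part that bears it (a point fixed in the world has none). Each returns a list of dicts, best first, with "p" (0 to 1); they miss things now and then, are a little off and sometimes report something else, mostly with a low value. They report only what shows in the picture. A call takes as long as a camera call. They do not tell look-alikes from the thing itself.
- eyes.outline_of(camera, label): "mask" (384x512 bool, what is visible of it) and "point" ([column, row] in pixels, amid what is visible of it).
- eyes.tip_of(camera, label): "point" ([column, row] in pixels: a listed point, or the origin of a listed thing).
The state is a dict: "clock": time; "q": joint angles; "qvel": joint speeds; "tau": joint torques, N m; "eef_pos": TCP position; "orientation": TCP orientation; "wrist_force": force on the tool from outside, world axes, zero at the start; "wrist_torque": the same for the moment, N m; "grip_width": finger opening in m; "grasp_force": force on a finger pad.
Only numpy, scipy, OpenCV 4.12 (cv2) and the standard library are available. Lean on these libraries where they do the work, as an engineer would, in place of code of your own. Each camera call takes 0.05 s, during which the arm holds its last target. There are 200 camera calls.

### The job

Set the iris for the red-coded objective: with the fingertips, push the white lever of the microscope light base round its arc from the side until the red dot lies wholly inside the white sight loop at the lever's outer end, then draw the hand clear. Only push: do not pinch the lever between the fingers, and leave the bottle, the jar and the carton where they stand.

Things in the scene. Friction and masses are not known exactly. Their poses are not given: they have to be found in the camera images.
- ring_axis (a point): Centre of the round grey microscope light base (fixed to the table, 228 mm diameter), on the vertical axis of the iris ring, at the height of the black scale plate (40 mm above the table). Its frame turns with the base: -x points to the middle of the scale, on the side facing the robot. Inside the 122 mm diameter aluminium ring (its top 52 mm above the table) is the white lamp window, its top at 54 mm.
- iris_ring (a joint): Angle of the iris ring and its lever, rad, -1.05 to 1.05 (end stops). 0: the lever points along the base's -x; grows counter-clockwise seen from above, so that at angle q the lever points along (-cos q, -sin q) in the base frame. Light friction (about 1.6 N at the lever); it stays where it is left, without a spring.
- lever_grip (a point): Centre of the upright lever fin on the ring, 75 mm from the ring axis and 66 mm above the table. The fin is a plate standing in the radial direction: 24 mm long radially, 14 mm thick along the arc, from 44 to 87 mm above the table, white side faces with a black core that shows along its top. Each white side face is 22 x 36 mm; push on one of them at a time, sideways, along the arc. The point turns with the ring.
- sight (a point): Centre of the white sight loop at the outer end of the lever, 98 mm from the ring axis, 44 mm above the table. The loop is a flat open ring, 22 mm inside and 30 mm outside diameter, 4 mm thick, its top 47 mm above the table.
- mark_red: Red dot, 12 mm diameter and 1.6 mm thick, fixed on the scale plate 98 mm from the ring axis; origin at the centre of its underside, 40 mm above the table. Four dots (red, yellow, green, blue) lie on this arc, in an order that changes, at ring angles of -0.84, -0.46, 0.46 and 0.84; the lever starts between the inner two. The loop passes freely over the dots.
- reagent_bottle: Bystander: small white bottle with a red cap, 28 mm diameter, 70 mm high, loose, right of the base; origin at the centre of its underside.
- amber_jar: Bystander: brown jar with a blue cap, 47 mm diameter, 88 mm high, loose, left of the base; origin at the centre of its underside.
- carton: Bystander: white carton with orange ends, 85 x 56 x 62 mm high, loose, in front of the base to the right; origin at the centre of its underside.
Things that resemble listed ones, but are neither listed nor needed, are in the scene too. What is shaped like the part that bears ring_axis but green is not meant.

How it is judged:
By the outcome, as a careful person would: the job done as asked, in the order asked, and still so for the second after the job is handed in, with the robot touching nothing.
It also fails if it takes over 42 s, if anything falls off the work surface, if the arm or the gripper's body presses on something with over 40 N, if the wrist force passes 120 N, or if a joint passes its speed limit or range.

## Working session

There is one attempt and no reset: what is moved stays moved. The work goes in short steps, Python scripts to look and compute and a tool call to move; the robot and the scene stay as the last step left them, time stands still between calls to the robot, and variables do not carry over. Pictures are saved under pics/ and viewed, at most 10 in all, crops included, and the job is handed in when it is done.

Besides the shell and the picture viewer there is one more tool, called after ">>>" as name(argument=value, ...), one argument or row to a line, values as JSON. carry_out: Moves the arm, as the interface text tells. Its arguments: {"type":"object","properties":{"rows":{"type":"array"},"grip":{"type":"number"},"grip_force":{"type":"number"}},"required":["rows"]}

```bash
mkdir -p pics; cat > h.py <<'E'
from bench import robot, eyes, order
import numpy as np, cv2
def save(im,n,crop=None,s=1):
    p=im["pixels"][:,:,::-1]
    if crop: p=p[crop[1]:crop[3],crop[0]:crop[2]]
    cv2.imwrite("pics/"+n,cv2.resize(p,None,fx=s,fy=s,interpolation=cv2.INTER_CUBIC))
def ray(im,u,v):
    T=np.array(im["cam_to_world"]);d=np.array([(u-im["cx"])/im["fx"],(v-im["cy"])/im["fy"],1])
    return T[:3,3],T[:3,:3]@d
def atz(im,u,v,z):
    o,d=ray(im,u,v);return o+d*(z-o[2])/d[2]
def dep(im,u,v):
    o,d=ray(im,u,v);return o+d*im["range_z"][int(round(v)),int(round(u))]
def tri(a,pa,b,pb):
    o1,d1=ray(a,*pa);o2,d2=ray(b,*pb);d1=d1/np.linalg.norm(d1);d2=d2/np.linalg.norm(d2)
    A=np.stack([d1,-d2],1);t=np.linalg.lstsq(A,o2-o1,rcond=None)[0]
    p,q=o1+t[0]*d1,o2+t[1]*d2;return (p+q)/2,np.linalg.norm(p-q)
E
python3 - <<'E'
from h import *
np.set_printoptions(precision=4,suppress=True)
a=eyes.get_image("top");b=eyes.get_image("side")
save(a,"top0.png",None,1.5);save(b,"side0.png",None,1.5)
for l in ["ring_axis","lever_grip","sight","mark_red","reagent_bottle","amber_jar","carton"]:
    r={}
    for c,im in(("top",a),("side",b)):
        for x in eyes.tip_of(c,l)[:3]:
            print(l,c,x["p"],np.array(x["point"]),dep(im,*x["point"])); r.setdefault(c,x["point"])
    if len(r)==2: print("  tri",tri(a,r["top"],b,r["side"]))
s=robot.observe();print(s["clock"],s["orientation"],s["eef_pos"],s["grip_width"])
E
```

```text
ring_axis top 0.86 [290.4 174.9] [ 0.5243 -0.0002  0.0564]
ring_axis top 0.56 [147.3 236. ] [0.3042 0.4767 0.0578]
ring_axis side 0.75 [294.8 218.4] [ 0.507  -0.025   0.0556]
  tri (array([ 0.5211, -0.0009,  0.0364]), np.float64(0.011380983460833341))
lever_grip top 0.64 [290.3 200. ] [0.4371 0.0009 0.0829]
lever_grip side 0.79 [182.2 149.5] [0.2299 0.4901 0.0626]
lever_grip side 0.63 [272.  211.3] [ 0.446  -0.0015  0.076 ]
  tri (array([0.3228, 0.0227, 0.2994]), np.float64(0.2043385911142064))
sight top 0.82 [140.4 265.5] [0.2026 0.5018 0.0356]
sight side 0.83 [261.8 222.3] [ 0.414  -0.0072  0.0474]
sight side 0.76 [177.8 153.9] [0.2114 0.4971 0.0433]
  tri (array([ 0.343 ,  0.4977, -0.2464]), np.float64(0.3816336192878065))
reagent_bottle top 0.61 [340.  184.2] [ 0.4958 -0.1673  0.0698]
reagent_bottle side 0.61 [307.1 265.8] [ 0.4912 -0.1812  0.0179]
  tri (array([ 0.4969, -0.1789,  0.0153]), np.float64(0.009101187702637459))
amber_jar top 0.73 [243.6 173.4] [0.5209 0.1587 0.0895]
amber_jar side 0.78 [285.1 193.5] [0.5288 0.1434 0.0306]
amber_jar side 0.32 [307.6 265.9] [ 0.4922 -0.1821  0.0182]
  tri (array([0.5316, 0.16  , 0.0194]), np.float64(0.004374749895356258))
carton top 0.85 [330.2 223.5] [ 0.3625 -0.1377  0.0624]
carton side 0.76 [258.  274.8] [ 0.3609 -0.1784  0.0165]
  tri (array([ 0.3642, -0.1529, -0.0087]), np.float64(0.004196364930977113))
0.8 [[-0.9103  0.414   0.    ]
 [ 0.414   0.9103  0.0001]
 [-0.      0.0001 -1.    ]] [0.2691 0.5917 0.2147] 0.0951675685400131
```

View pics/top0.png

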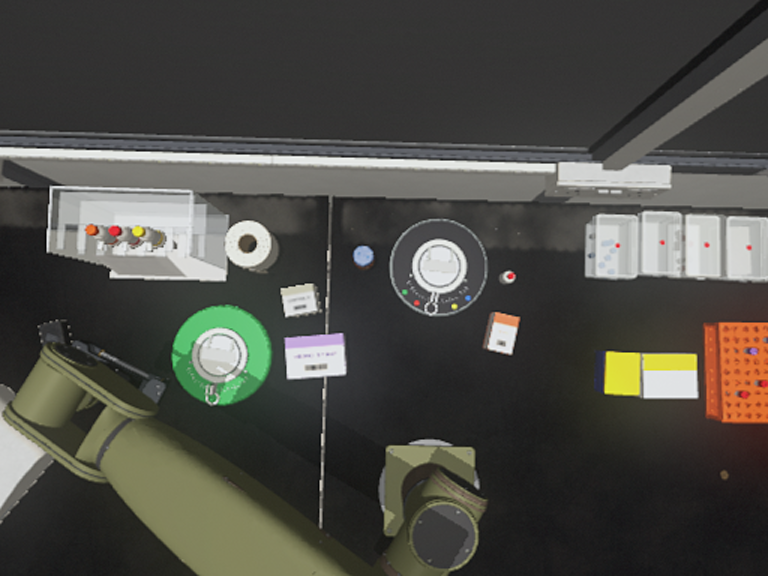

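View pics/side0.png

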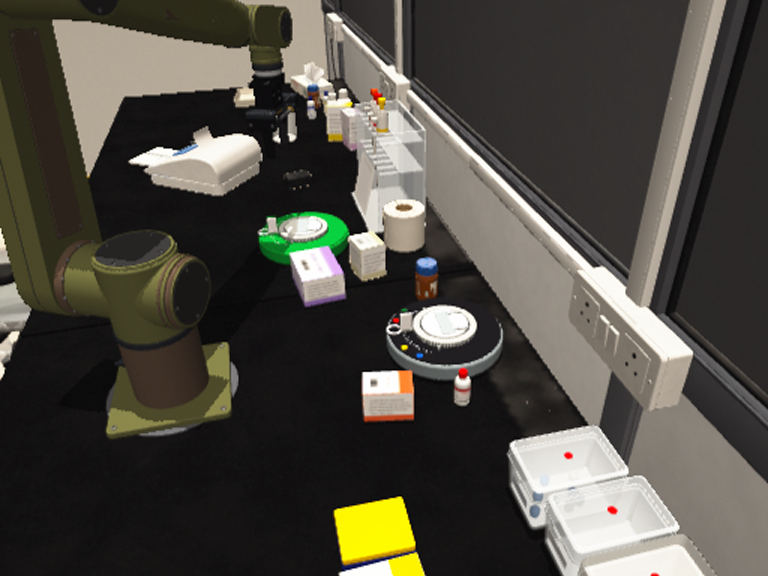

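Top view: the grey base is centred at about (438,266), with its lever loop at (432,307). The red dot is at (417,302), just on the lever's +y side. The green base at (221,355) is the decoy. Next I'll measure the dots and the lever.

```bash
cat > m.py <<'E'
from h import *
from scipy.optimize import least_squares
np.set_printoptions(precision=4,suppress=True)
def dots(im,n):
    # coloured blobs near base
    hsv=cv2.cvtColor(im["pixels"],cv2.COLOR_RGB2HSV);out={}
    H,W=hsv.shape[:2];uu,vv=np.meshgrid(np.arange(W),np.arange(H))
    T=np.array(im["cam_to_world"])
    d=np.stack([(uu-im["cx"])/im["fx"],(vv-im["cy"])/im["fy"],np.ones_like(uu,float)],-1)@T[:3,:3].T
    P=T[:3,3]+d*((.0416-T[2,3])/d[...,2])[...,None]
    r=np.hypot(P[...,0]-.52,P[...,1])
    for c,(lo,hi) in dict(red=(-8,8),yellow=(20,35),green=(45,85),blue=(95,130)).items():
        h=hsv[...,0].astype(int);h=np.where(h>170,h-180,h)
        m=(h>=lo)&(h<=hi)&(hsv[...,1]>110)&(hsv[...,2]>60)&(r>.08)&(r<.114)
        k,l,st,ce=cv2.connectedComponentsWithStats(m.astype(np.uint8))
        if k>1:
            i=1+np.argmax(st[1:,4]);w=(hsv[...,1]/255.)*(l==i)
            u=(uu*w).sum()/w.sum();v=(vv*w).sum()/w.sum();out[c]=(u,v);print(n,c,st[i,4],(u,v),atz(im,u,v,.0416))
    return out
if __name__=="__main__":
    a=eyes.get_image("top");b=eyes.get_image("side")
    da=dots(a,"top");db=dots(b,"side")
    for c in da:
        if c in db: print(c,tri(a,da[c],b,db[c]))
    save(a,"top1.png",(255,140,330,215),7.5);save(b,"side1.png",(250,195,340,255),8)
    for c in("top","side"):
        for x in eyes.outline_of(c,"ring_axis"):
            im=dict(top=a,side=b)[c]
            v,u=np.nonzero(x["mask"]);print(c,x["p"],x["point"],len(u),u.min(),u.max(),v.min(),v.max())
            pts=np.array([dep(im,i,j) for i,j in zip(u,v) if im["range_z"][j,i]>0])
            s=pts[np.abs(pts[:,2]-.041)<.004]
            if len(s)>20:
                hull=cv2.convexHull(s[:,:2].astype(np.float32))[:,0]
                f=least_squares(lambda p:np.hypot(*(hull-p[:2]).T)-p[2],[*hull.mean(0),.11],loss="soft_l1",f_scale=.002);print("circle",f.x)
E
python3 m.py
```

```text
top red 13 (np.float64(277.3745039682539), np.float64(201.58184523809524)) [0.4327 0.0411 0.0416]
top yellow 12 (np.float64(302.5107296137339), np.float64(203.9558553034948)) [ 0.4269 -0.0456  0.0416]
top green 9 (np.float64(269.32210708117447), np.float64(194.1139896373057)) [0.4576 0.0694 0.0416]
top blue 13 (np.float64(311.6216075156576), np.float64(198.3491649269311)) [ 0.447  -0.0766  0.0416]
side red 15 (np.float64(263.4087161366313), np.float64(213.24823321554766)) [0.431  0.0421 0.0416]
side yellow 18 (np.float64(269.0339542560717), np.float64(231.2808299929262)) [ 0.4253 -0.0455  0.0416]
side green 7 (np.float64(268.7711797307997), np.float64(206.40142517814726)) [0.4555 0.0721 0.0416]
side blue 18 (np.float64(279.2135712354691), np.float64(236.54393079210595)) [ 0.4463 -0.0753  0.0416]
red (array([0.4318, 0.0413, 0.0421]), np.float64(0.0017893733381432828))
yellow (array([ 0.4261, -0.0454,  0.0415]), np.float64(0.0015944465134372311))
green (array([0.4562, 0.0697, 0.0432]), np.float64(0.0026401510934491914))
blue (array([ 0.4465, -0.0764,  0.0425]), np.float64(0.0009349692640045534))
top 0.71 [148.6, 237.0] 3511 114 181 204 269
circle [0.3023 0.4837 0.1094]
top 0.7 [291.8, 177.2] 3408 259 324 145 211
circle [ 0.5179 -0.0063  0.1111]
side 0.8 [201.3, 154.2] 1436 173 231 141 175
circle [0.3015 0.4819 0.11  ]
side 0.58 [294.0, 225.4] 3339 258 335 198 252
circle [ 0.5154 -0.0107  0.1115]
```

View pics/top1.png

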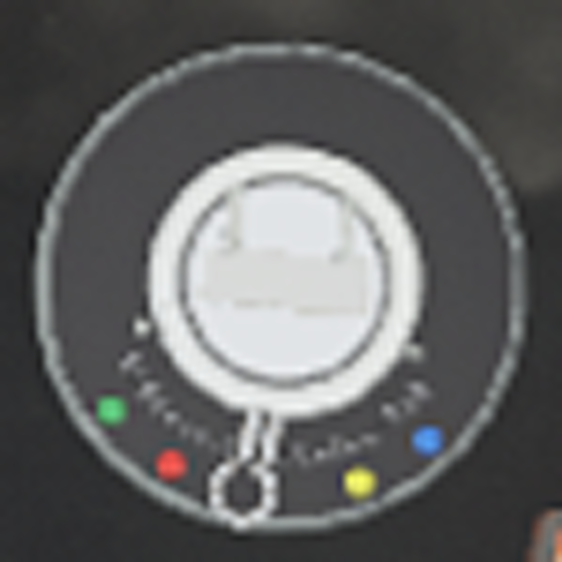

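View pics/side1.png

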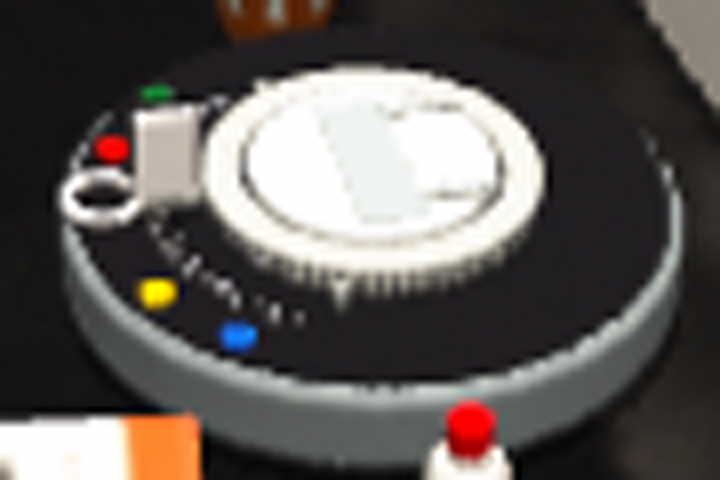

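Both crops agree. The red dot is next to the lever on the +y side, so I'll push the -y face toward +y. I'll fit the base pose from the four dots.

```bash
cat > f.py <<'E'
from m import *
ANG=dict(red=-.46,green=-.84,yellow=.46,blue=.84)
def fit(a,b,names=None):
    D=[{**dots(a,"top")},{**dots(b,"side")}]
    pts=[];ang=[]
    for im,d in zip((a,b),D):
        for c in d: pts.append(atz(im,*d[c],.0416)[:2]);ang.append(ANG[c])
    pts=np.array(pts);ang=np.array(ang)
    F=lambda p:(p[:2]-.098*np.c_[np.cos(ang+p[2]),np.sin(ang+p[2])]-pts).ravel()
    s=least_squares(F,[.52,0,0]);print("fit c,yaw",s.x,"rms",np.sqrt(np.mean(s.fun**2)));return s.x
if __name__=="__main__":
    a=eyes.get_image("top");b=eyes.get_image("side");p=fit(a,b)
    L=[atz(a,(243.5)/7.5-.5+255,490.5/7.5-.5+140,.046),atz(b,101/8-.5+250,197/8-.5+195,.046)]
    for x in L:
        d=x[:2]-p[:2];print("loop",x,np.hypot(*d),"q",np.arctan2(-d[1],-d[0])-p[2])
    q0=np.mean([np.arctan2(-(x-0)[1]+p[1],-x[0]+p[0])-p[2] for x in L])
    s=robot.observe();R=np.array(s["orientation"])
    def tgt(q,off): # finger centre offset along -y face side of fin
        t=q+p[2];return p[:2]+.076*np.array([-np.cos(t),-np.sin(t)])-off*np.array([-np.sin(t),np.cos(t)])
    for q,o,n in((q0,.045,"start"),(q0,.019,"contact"),(-.46,.019,"goal")):
        w=np.r_[tgt(q,o),.06];print(n,q,w,"tool cm",R.T@(w-s["eef_pos"])*100)
E
python3 f.py
```

```text
top red 13 (np.float64(277.37778879524046), np.float64(201.57957362419435)) [0.4327 0.0411 0.0416]
top yellow 11 (np.float64(302.4), np.float64(203.88092105263158)) [ 0.4271 -0.0452  0.0416]
top green 9 (np.float64(269.32210708117447), np.float64(194.11485319516407)) [0.4576 0.0694 0.0416]
top blue 13 (np.float64(311.62539184952976), np.float64(198.34900731452456)) [ 0.447  -0.0766  0.0416]
side red 15 (np.float64(263.4121283485428), np.float64(213.2508095378275)) [0.431  0.042  0.0416]
side yellow 18 (np.float64(269.0301815609526), np.float64(231.27965102570144)) [ 0.4253 -0.0455  0.0416]
side green 7 (np.float64(268.7602201257862), np.float64(206.39858490566036)) [0.4554 0.0721 0.0416]
side blue 18 (np.float64(279.21208017334783), np.float64(236.54550379198267)) [ 0.4463 -0.0753  0.0416]
fit c,yaw [ 0.5168 -0.0072 -0.0653] rms 0.0009091914185714229
loop [0.422  0.0083 0.046 ] 0.096041328922322 q -0.0968122032861082
loop [0.419 0.009 0.046] 0.09914243177068781 q -0.09959758494174861
start -0.09820489411392841 [ 0.4345 -0.0393  0.06  ] tool cm [-41.1711 -50.5907  15.4649]
contact -0.09820489411392841 [ 0.4387 -0.0136  0.06  ] tool cm [-40.4945 -48.0803  15.4649]
goal -0.46 [0.4415 0.0144 0.06  ] tool cm [-39.5883 -45.4111  15.465 ]
```

>>> carry_out(
  rows=[
    {"travel":[-2,-2.5,0],"roll":0},
    {"travel":[-3,-3.7,0],"roll":0},
    {"travel":[-3,-3.7,0],"roll":0},
    {"travel":[-3,-3.7,0],"roll":0},
    {"travel":[-3,-3.7,0],"roll":0},
  ],
  grip=0,
  grip_force=20,
)

```text
clock: 1.6
eef_pos: [0.325, 0.3745, 0.2147]
orientation: [[-0.911, 0.413, 0.001], [0.413, 0.911, 0.0], [-0.0, 0.0, -1.0]]
wrist_force: [0.2, -0.8, 0.3]
grip_width: 0.0603
grasp_force: 0.0
```

>>> carry_out(
  rows=[
    {"travel":[-3,-3.7,0],"roll":0},
    {"travel":[-3,-3.7,0],"roll":0},
    {"travel":[-3,-3.7,0],"roll":0},
    {"travel":[-3,-3.7,0],"roll":0},
    {"travel":[-3,-3.7,0],"roll":0},
  ],
)

```text
clock: 2.1
eef_pos: [0.385, 0.144, 0.2151]
orientation: [[-0.911, 0.413, 0.002], [0.413, 0.911, 0.0], [-0.001, 0.001, -1.0]]
wrist_force: [1.2, 0.3, 0.1]
grip_width: 0.0204
grasp_force: 0.0
```

>>> carry_out(
  rows=[
    {"travel":[-3,-3.7,0],"roll":0},
    {"travel":[-3,-3.7,0],"roll":0},
    {"travel":[-3,-3.7,0],"roll":0},
    {"travel":[-2,-2.5,0],"roll":0},
    {"travel":[0,0,0],"roll":0},
  ],
)

```text
clock: 2.6
eef_pos: [0.4292, -0.0267, 0.2149]
orientation: [[-0.908, 0.419, 0.0], [0.419, 0.908, -0.001], [-0.001, -0.001, -1.0]]
wrist_force: [0.2, 0.2, -0.1]
grip_width: 0.0002
grasp_force: 0.0
```

>>> carry_out(
  rows=[
    {"travel":[-1,-0.9,2],"roll":0},
    {"travel":[0,0,3.5],"roll":0},
    {"travel":[0,0,3.5],"roll":0},
    {"travel":[0,0,3],"roll":0},
    {"travel":[0,0,0],"roll":0},
  ],
)

```text
clock: 3.1
eef_pos: [0.4303, -0.0344, 0.0902]
orientation: [[-0.911, 0.413, -0.009], [0.413, 0.911, 0.002], [0.009, -0.002, -1.0]]
wrist_force: [-0.6, 1.0, -0.6]
grip_width: 0.0002
grasp_force: 0.0
```

>>> carry_out(
  rows=[
    {"travel":[0,0,2],"roll":0},
    {"travel":[0,0,1],"roll":0},
    {"travel":[0,0,0.4],"roll":0},
    {"travel":[0,0,0],"roll":0},
  ],
)

```text
clock: 3.5
eef_pos: [0.4343, -0.0357, 0.0611]
orientation: [[-0.91, 0.414, 0.0], [0.414, 0.91, -0.0], [-0.0, 0.0, -1.0]]
wrist_force: [-0.2, 1.3, 0.1]
grip_width: 0.0002
grasp_force: 0.0
```

```bash
python3 - <<'E'
from h import *
a=eyes.get_image("top");b=eyes.get_image("side")
A=cv2.resize(a["pixels"][140:215,255:330],(400,400));B=cv2.resize(b["pixels"][175:255,240:320],(400,400))
cv2.imwrite("pics/pre.png",np.hstack([A,B])[:,:,::-1])
print(robot.observe()["eef_pos"])
E
```

```text
[ 0.43483954 -0.03597786  0.06174659]
```

View pics/pre.png

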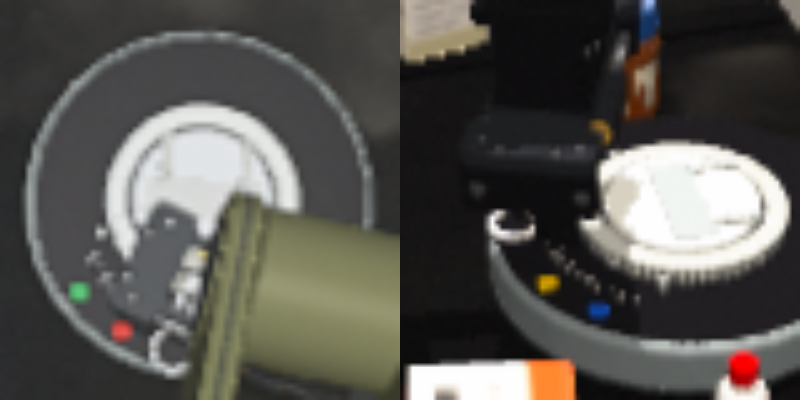

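The loop shows in both views and the fingers are beside the lever on the -y side. I'll push gently, stopping a little short of the goal.

>>> carry_out(
  rows=[
    {"travel":[0.17,0.6,0],"roll":0},
    {"travel":[0.17,0.6,0],"roll":0},
    {"travel":[0.17,0.6,0],"roll":0},
    {"travel":[0.17,0.5,0],"roll":0},
    {"travel":[0.17,0.5,0],"roll":0},
  ],
)

```text
clock: 4.1
eef_pos: [0.4382, -0.0067, 0.0608]
orientation: [[-0.911, 0.413, 0.001], [0.413, 0.911, -0.001], [-0.001, -0.001, -1.0]]
wrist_force: [0.9, -2.1, 0.6]
grip_width: 0.0005
grasp_force: 0.8
```

>>> carry_out(
  rows=[
    {"travel":[0.17,0.5,0],"roll":0},
    {"travel":[0.17,0.5,0],"roll":0},
    {"travel":[0.15,0.4,0],"roll":0},
    {"travel":[0,0.1,0],"roll":0},
    {"travel":[0,0,0],"roll":0},
  ],
)

```text
clock: 4.6
eef_pos: [0.4396, 0.0092, 0.0606]
orientation: [[-0.91, 0.414, -0.0], [0.414, 0.91, 0.001], [0.001, 0.0, -1.0]]
wrist_force: [0.4, 0.4, -0.1]
grip_width: 0.0004
grasp_force: 0.0
```

```bash
python3 - <<'E'
from h import *
a=eyes.get_image("top");b=eyes.get_image("side")
A=cv2.resize(a["pixels"][165:215,255:305],(400,400),interpolation=cv2.INTER_CUBIC);B=cv2.resize(b["pixels"][195:245,240:290],(400,400),interpolation=cv2.INTER_CUBIC)
cv2.imwrite("pics/p1.png",np.hstack([A,B])[:,:,::-1])
print(robot.observe()["eef_pos"])
for c in("top","side"):
    for x in eyes.tip_of(c,"sight"): print(c,x["p"],x["point"],atz(dict(top=a,side=b)[c],*x["point"],.044))
E
```

```text
[0.43944621 0.00901644 0.06043141]
top 0.95 [138.6, 262.6] [0.21324912 0.50584042 0.044     ]
side 0.91 [263.9, 214.5] [0.43013335 0.03234389 0.044     ]
side 0.74 [176.9, 152.9] [0.20870209 0.50487367 0.044     ]
```

View pics/p1.png

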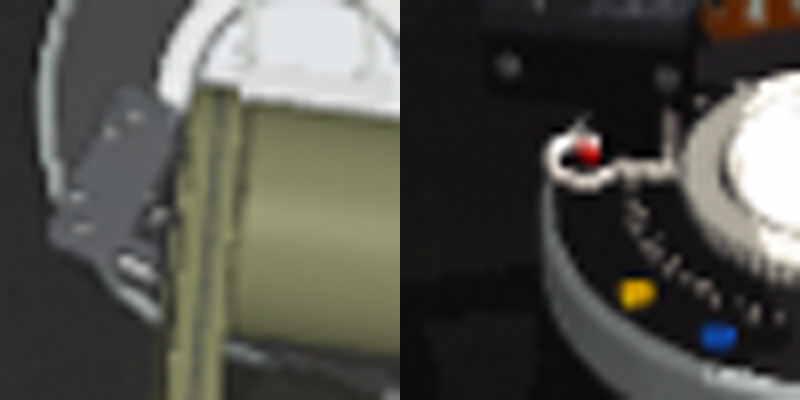

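In the side view the red dot (588,153) has entered the loop (about 582,160) but sits toward its far edge. I need about 5 mm more at the fin.

>>> carry_out(
  rows=[
    {"travel":[0.1,0.3,0],"roll":0},
    {"travel":[0.05,0.2,0],"roll":0},
    {"travel":[0,0,0],"roll":0},
    {"travel":[0,0,0],"roll":0},
  ],
)

```text
clock: 5.2
eef_pos: [0.4404, 0.014, 0.0607]
orientation: [[-0.91, 0.414, -0.0], [0.414, 0.91, 0.0], [0.0, 0.0, -1.0]]
wrist_force: [-0.2, -1.5, 0.1]
grip_width: 0.0001
grasp_force: 0.5
```

>>> carry_out(
  rows=[
    {"travel":[0,-0.8,0],"roll":0},
    {"travel":[-0.2,-1.2,0],"roll":0},
    {"travel":[0,-0.5,-2],"roll":0},
    {"travel":[0,0,-4],"roll":0},
    {"travel":[0,0,-4],"roll":0},
  ],
)

```text
clock: 5.7
eef_pos: [0.4305, -0.0104, 0.1608]
orientation: [[-0.91, 0.415, -0.003], [0.415, 0.91, 0.001], [0.003, -0.0, -1.0]]
wrist_force: [0.7, -0.0, 0.3]
grip_width: 0.0005
grasp_force: 0.0
```

>>> carry_out(
  rows=[
    {"travel":[3,-2,-3],"roll":0},
    {"travel":[4,-2,0],"roll":0},
    {"travel":[4,-2,0],"roll":0},
    {"travel":[4,-2,0],"roll":0},
    {"travel":[0,0,0],"roll":0},
  ],
)

```text
clock: 6.2
eef_pos: [0.2601, -0.0209, 0.192]
orientation: [[-0.909, 0.416, 0.01], [0.416, 0.909, -0.003], [-0.01, 0.001, -1.0]]
wrist_force: [0.1, 0.1, -0.1]
grip_width: 0.0007
grasp_force: 0.0
```

```bash
python3 - <<'E'
from f import *
a=eyes.get_image("top");b=eyes.get_image("side")
A=cv2.resize(a["pixels"][165:215,255:305],(400,400),interpolation=cv2.INTER_CUBIC);B=cv2.resize(b["pixels"][195:245,240:290],(400,400),interpolation=cv2.INTER_CUBIC)
cv2.imwrite("pics/p2.png",np.hstack([A,B])[:,:,::-1])
print(robot.observe()["eef_pos"])
for c in("top","side"):
    im=dict(top=a,side=b)[c];dots(im,c)
    for x in eyes.tip_of(c,"sight"):
        P=atz(im,*x["point"],.044);d=P[:2]-[.5168,-.0072];print(c,x["p"],x["point"],P,"q",np.arctan2(-d[1],-d[0])+.0653)
E
```

```text
[ 0.2622 -0.0209  0.1913]
top red 9 (np.float64(277.84000000000003), np.float64(201.6731034482759)) [0.4324 0.0395 0.0416]
top yellow 12 (np.float64(302.5103658536585), np.float64(203.955487804878)) [ 0.4269 -0.0456  0.0416]
top green 9 (np.float64(269.319897084048), np.float64(194.1123499142367)) [0.4576 0.0694 0.0416]
top blue 13 (np.float64(311.62305295950154), np.float64(198.3504672897196)) [ 0.447  -0.0766  0.0416]
top 0.64 [277.7, 199.9] [0.4384 0.0403 0.044 ] q -0.4790043456779053
top 0.59 [137.4, 266.3] [0.2008 0.5093 0.044 ] q -0.9563979756289885
side red 13 (np.float64(263.3382940108893), np.float64(213.09727767695102)) [0.431  0.0428 0.0416]
side yellow 18 (np.float64(269.02707793736755), np.float64(231.2813750882976)) [ 0.4252 -0.0455  0.0416]
side blue 18 (np.float64(279.2118667027906), np.float64(236.54510972636143)) [ 0.4463 -0.0753  0.0416]
side 0.64 [261.5, 214.5] [0.4233 0.0342 0.044 ] q -0.35192096719146226
side 0.55 [177.8, 149.8] [0.2139 0.5301 0.044 ] q -0.9921842169026572
```

View pics/p2.png

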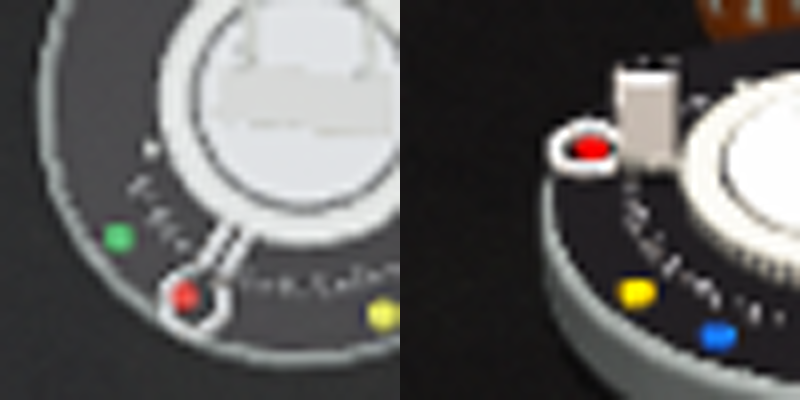

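The top view has the dot (184,297) inside the loop (about 195,302) but toward its +y edge. I'll fit the loop angle by projecting the known ring shape into both images.

```bash
cat > g.py <<'E'
from f import *
def proj(im,P):
    T=np.linalg.inv(np.array(im["cam_to_world"]));c=P@T[:3,:3].T+T[:3,3]
    return im["fx"]*c[:,0]/c[:,2]+im["cx"],im["fy"]*c[:,1]/c[:,2]+im["cy"]
a=eyes.get_image("top");b=eyes.get_image("side")
th=np.linspace(0,2*np.pi,60,endpoint=False)
for n,im in(("top",a),("side",b)):
    D=dots(im,n);pts=np.array([atz(im,*D[c],.0416)[:2] for c in D if c!="red"])
    # per-camera centre (removes calibration bias); red predicted from the unobstructed dots
    an=np.array([ANG[c] for c in D if c!="red"])
    p=least_squares(lambda p:(p[:2]-.098*np.c_[np.cos(an+p[2]),np.sin(an+p[2])]-pts).ravel(),[.5168,-.0072,-.0653]).x
    w=im["pixels"].min(2).astype(np.float32); best=[]
    for q in np.arange(-.62,-.2,.005):
      for dr in (-.003,-.002,-.001,0,.001,.002,.003):
        t=q+p[2];c=p[:2]-(.098+dr)*np.array([np.cos(t),np.sin(t)])
        def smp(r):
            P=np.c_[c[0]+r*np.cos(th),c[1]+r*np.sin(th),np.full(60,.047)];u,v=proj(im,P)
            return cv2.remap(w,u.astype(np.float32)[None],v.astype(np.float32)[None],cv2.INTER_LINEAR).mean()
        best.append((smp(.013)-.5*smp(.007)-.5*smp(.018),q,dr))
    best.sort(reverse=True);print(n,"centre",p);print(np.array(best[:5]))
E
python3 g.py
```

```text
top red 9 (np.float64(277.83988957902005), np.float64(201.672187715666)) [0.4324 0.0395 0.0416]
top yellow 13 (np.float64(302.4762992575671), np.float64(203.8315248429469)) [ 0.4273 -0.0454  0.0416]
top green 9 (np.float64(269.31931330472105), np.float64(194.11502145922745)) [0.4576 0.0694 0.0416]
top blue 13 (np.float64(311.6220145379024), np.float64(198.3478712357217)) [ 0.447  -0.0766  0.0416]
top centre [ 0.5177 -0.0083 -0.0712]
[[86.9442 -0.405   0.    ]
 [85.6787 -0.4     0.    ]
 [85.1917 -0.41    0.    ]
 [85.1105 -0.405   0.001 ]
 [83.9427 -0.41    0.001 ]]
side red 13 (np.float64(263.3386511965192), np.float64(213.09717186366936)) [0.431  0.0428 0.0416]
side yellow 18 (np.float64(269.02700164357833), np.float64(231.2829302653205)) [ 0.4252 -0.0455  0.0416]
side blue 18 (np.float64(279.2093275488069), np.float64(236.55016268980475)) [ 0.4463 -0.0753  0.0416]
side centre [ 0.5144 -0.0049 -0.0348]
[[117.7619  -0.42    -0.003 ]
 [117.2154  -0.415   -0.003 ]
 [116.6929  -0.425   -0.003 ]
 [115.069   -0.41    -0.003 ]
 [114.2809  -0.42    -0.002 ]]
```

Both views give q about -0.41 and red is at -0.46, so about 4 mm more at the fin is needed. Going back for a second nudge.

>>> carry_out(
  rows=[
    {"travel":[-3.7,2,0],"roll":0},
    {"travel":[-3.7,2,0],"roll":0},
    {"travel":[-3.7,2,0],"roll":0},
    {"travel":[-3.7,1.8,3],"roll":0},
    {"travel":[0,0,0],"roll":0},
  ],
)

```text
clock: 7.0
eef_pos: [0.4289, -0.0098, 0.1524]
orientation: [[-0.911, 0.412, -0.018], [0.412, 0.911, 0.003], [0.018, -0.005, -1.0]]
wrist_force: [-0.4, 0.2, -0.1]
grip_width: 0.0006
grasp_force: 0.0
```

```bash
python3 -c "
from h import *
s=robot.observe();R=np.array(s['orientation']);print(s['eef_pos'],[R.T@(np.array(w)-s['eef_pos'])*100 for w in ([.4305,-.0104,.061],[.4404,.014,.061],[.4423,.0173,.061])])"
```

```text
[ 0.42886681 -0.00984976  0.1524435 ] [array([-0.33426479,  0.06126961,  9.13965795]), array([-0.22966467,  2.69236101,  9.1288463 ]), array([-0.26662083,  3.07134395,  9.12636255])]
```

>>> carry_out(
  rows=[
    {"travel":[0,0,3],"roll":0},
    {"travel":[0,0,3.5],"roll":0},
    {"travel":[0,0,2.5],"roll":0},
    {"travel":[0,0,0],"roll":0},
    {"travel":[0,0,0],"roll":0},
  ],
)

```text
clock: 7.5
eef_pos: [0.4284, -0.0106, 0.0709]
orientation: [[-0.91, 0.414, -0.002], [0.414, 0.91, 0.0], [0.002, -0.001, -1.0]]
wrist_force: [-0.1, -0.2, 0.5]
grip_width: 0.0003
grasp_force: 0.0
```

```bash
python3 -c "
from h import *
s=robot.observe();R=np.array(s['orientation']);print(s['eef_pos'],[R.T@(np.array(w)-s['eef_pos'])*100 for w in ([.4404,.014,.061],[.4423,.0173,.061])])"
```

```text
[ 0.42840337 -0.01056353  0.07094845] [array([-0.078114  ,  2.73318289,  0.99306876]), array([-0.11458533,  3.11222082,  0.99277016])]
```

>>> carry_out(
  rows=[
    {"travel":[0,0.6,1],"roll":0},
    {"travel":[0,0.8,0],"roll":0},
    {"travel":[-0.1,0.7,0],"roll":0},
    {"travel":[0,0.4,0],"roll":0},
    {"travel":[0,0,0],"roll":0},
  ],
)

```text
clock: 8.0
eef_pos: [0.4404, 0.0122, 0.0619]
orientation: [[-0.911, 0.413, 0.001], [0.413, 0.911, -0.0], [-0.001, 0.0, -1.0]]
wrist_force: [-0.3, -0.1, -0.0]
grip_width: 0.0002
grasp_force: 0.0
```

>>> carry_out(
  rows=[
    {"travel":[0,0.3,0],"roll":0},
    {"travel":[0,0.2,0],"roll":0},
    {"travel":[0,0.1,0],"roll":0},
    {"travel":[0,0,0],"roll":0},
    {"travel":[0,0,0],"roll":0},
  ],
)

```text
clock: 8.5
eef_pos: [0.4423, 0.0171, 0.0613]
orientation: [[-0.91, 0.414, 0.0], [0.414, 0.91, -0.0], [-0.0, 0.0, -1.0]]
wrist_force: [-0.7, -0.7, 1.8]
grip_width: 0.0003
grasp_force: 0.7
```

```bash
python3 -c "
from h import *
s=robot.observe();R=np.array(s['orientation']);print(s['eef_pos'],s['wrist_force'],R.T@(np.array([.4423,.0173,.061])-s['eef_pos'])*100)"
```

```text
[0.44227679 0.01705894 0.06127827] [-0.65017561 -0.73241726  1.82474716] [0.00787397 0.02290274 0.02782614]
```

Right at target. Now I'll withdraw and check.

>>> carry_out(
  rows=[
    {"travel":[0,-0.8,0],"roll":0},
    {"travel":[-0.2,-1.2,0],"roll":0},
    {"travel":[0,-0.5,-2],"roll":0},
    {"travel":[0,0,-4],"roll":0},
    {"travel":[0,0,-4],"roll":0},
  ],
)

```text
clock: 9.0
eef_pos: [0.4324, -0.0073, 0.1612]
orientation: [[-0.91, 0.415, -0.002], [0.415, 0.91, 0.0], [0.002, -0.001, -1.0]]
wrist_force: [0.7, -0.1, 0.1]
grip_width: 0.0007
grasp_force: 0.0
```

>>> carry_out(
  rows=[
    {"travel":[3,-2,-3],"roll":0},
    {"travel":[4,-2,0],"roll":0},
    {"travel":[4,-2,0],"roll":0},
    {"travel":[4,-2,0],"roll":0},
    {"travel":[0,0,0],"roll":0},
  ],
)

```text
clock: 9.5
eef_pos: [0.2619, -0.0177, 0.1924]
orientation: [[-0.909, 0.416, 0.01], [0.416, 0.909, -0.003], [-0.01, 0.001, -1.0]]
wrist_force: [0.5, -0.2, -0.3]
grip_width: 0.0003
grasp_force: 0.0
```

```bash
cat >> g.py <<'E'
A=cv2.resize(a["pixels"][165:215,255:305],(400,400),interpolation=cv2.INTER_CUBIC);B=cv2.resize(b["pixels"][195:245,240:290],(400,400),interpolation=cv2.INTER_CUBIC)
cv2.imwrite("pics/p3.png",np.hstack([A,B])[:,:,::-1])
E
python3 g.py
```

```text
top red 14 (np.float64(277.3035304906006), np.float64(201.49977074736356)) [0.433  0.0413 0.0416]
top yellow 12 (np.float64(302.5094685400122), np.float64(203.95662797800858)) [ 0.4269 -0.0456  0.0416]
top green 9 (np.float64(269.323275862069), np.float64(194.1103448275862)) [0.4576 0.0694 0.0416]
top blue 13 (np.float64(311.62344398340247), np.float64(198.34958506224064)) [ 0.447  -0.0766  0.0416]
top centre [ 0.5176 -0.0084 -0.0722]
[[83.02   -0.46    0.001 ]
 [82.2173 -0.455   0.001 ]
 [81.1714 -0.46    0.    ]
 [80.9129 -0.465   0.001 ]
 [80.6871 -0.455   0.    ]]
side red 8 (np.float64(263.5054715997916), np.float64(212.52475247524754)) [0.4322 0.0455 0.0416]
side yellow 18 (np.float64(269.0294048459186), np.float64(231.2787579393084)) [ 0.4252 -0.0455  0.0416]
side blue 18 (np.float64(279.2098698481562), np.float64(236.54772234273318)) [ 0.4463 -0.0753  0.0416]
side centre [ 0.5144 -0.0049 -0.0351]
[[110.4176  -0.47    -0.003 ]
 [110.3287  -0.465   -0.003 ]
 [109.4912  -0.475   -0.003 ]
 [108.8455  -0.46    -0.003 ]
 [106.6399  -0.48    -0.003 ]]
```

View pics/p3.png

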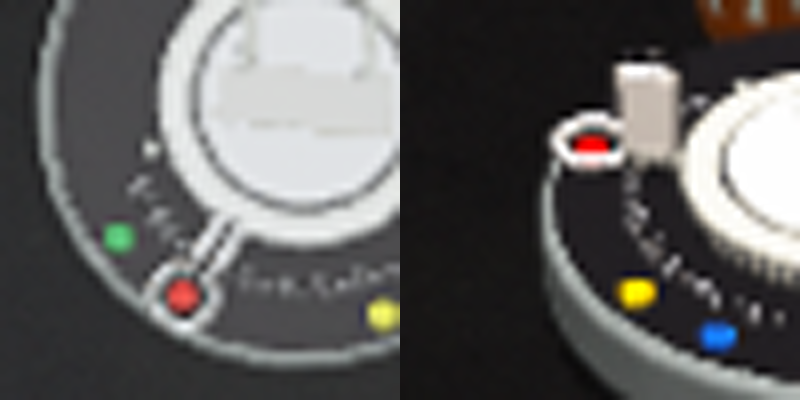

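The top view shows the red dot (184,296) centred in the loop, with q about -0.46. The side view agrees, and only the raised near rim hides part of the dot.

```bash
python3 -c "
from bench import order
print(order.sign_off())"
```

```text
the job is handed in; nothing more can be done
None
```

The iris lever is pushed round so the red dot sits centred in the sight loop (ring angle about -0.46), the hand is drawn clear, and the job was handed in at about 10 s; no verdict came back.

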